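# Square a microtube rack against the shaker's rear bar

### The arm

A 7-joint arm with a two-finger parallel gripper is mounted at the origin on the work surface. World frame = base frame: x ahead of the robot, y to its left, z up, the work surface at z = 0. Lengths are in m, angles in rad, forces in N, time in s.
With the tool pointing down it reaches from about 0.4 to 0.85 m from the base axis. Payload 4.5 kg.
Tool frame: the origin (TCP) lies at the very end of the fingers, on their centre line; the grasp point (between the pads) lies behind it (tcp_to_grasp is the z of the grasp point in the tool frame, in m); z points along the fingers, x is the direction in which the jaws open and shut, and the axes are right-handed (so a half turn about z gives the same grasp; the last joint's range is limited). The gripper opens to 88 mm and grips with 3 to 60 N. Pads are 18 mm wide; open, the fingers measure 123 mm over their backs; the gripper's body (75 mm by 187 mm) begins 45 mm behind the grasp point.
Start: joints at [1.191, 0.689, -0.195, 1.565, 0.157, 0.902, -0.215], TCP at [0.251, -0.572, 0.239] pointing down, gripper open.
Joint ranges: [-3.01, 3.01], [-0.46, 2.08], [-1.47, 1.51], [0.13, 2.56], [-1, 4.14], [0.04, 2.09], [-2.66, 2.66]. Speed limits (rad/s): [2.57, 2.57, 3.14, 3.14, 3.14, 3.14, 3.14].

### API

Orientations are given as a rotation vector (axis times angle).
In Python, from station import movep, move_linear, move_j, grip, hold, ik, grab_frame, PlanningError, hand_in, current_clock, current_joint_positions, current_joint_velocities, current_joint_efforts, current_ee_pos, current_tool_rot, current_wrist_force, current_wrist_torque, current_gripper_width, tcp_to_grasp gives the robot as it stands. The module is installed in compiled form; this text tells all that it offers. Calls block until the motion is done:
- movep(position, orientation): joint-space move of the TCP to a pose.
- move_linear(position, attitude=None, speed=0.15): straight line of the TCP; attitude=None keeps the orientation; speed is the mean speed in m/s.
- move_j(angles): joint-space move.
- grip(opening): finger opening in m; the grip force is fixed at half the most; returns when the fingers have stopped.
- hold(seconds).
- ik(position, orientation): joint angles nearest the present ones, or None.
- grab_frame(name): name is "scene" or "top" or "wrist"; returns a dict with "image" (480x640x3 uint8, red, green, blue), "intrinsics" (3x3 intrinsics, pixels), "R" (3x3) and "t" (3): a world point X has camera coordinates R X + t; the wrist camera has in their place "tool_from_camera" (4x4, takes a point from camera to tool coordinates, whose origin is the TCP and whose axes are the tool frame's). Camera axes: x right, y down, z forward; pixel columns grow to the right and rows downward; lengths in m; the calibration is good to about 2 mm. A picture is of the moment at which its call begins: read the wrist's pose just before it. There is no depth.
A pose or a line that the arm cannot do raises PlanningError and nothing moves.
- hand_in(): hands the job in, once; it reports no verdict.
Readings, each from a call of its own:
- current_clock(): time.
- current_joint_positions(): joint angles.
- current_joint_velocities(): joint speeds.
- current_joint_efforts(): joint torques, N m.
- current_ee_pos(): TCP position.
- current_tool_rot(): TCP orientation.
- current_wrist_force(): force on the tool from outside, world axes, zero at the start.
- current_wrist_torque(): the same for the moment, N m.
- current_gripper_width(): finger opening in m.
Only numpy, scipy, OpenCV 4.12 (cv2) and the standard library are available. Lean on these libraries where they do the work, as an engineer would, in place of code of your own. Each camera call takes 0.05 s, during which the arm holds its last target.

### The job

The long microtube rack has been put down loosely on the shaker's platform, away from the rear clamp bar. Slide it straight back until its long rear side lies flush along that bar, both ends touching the bar and the rack about midway between the bar's two end clamps so that the load is balanced. Samples are in the tubes, so keep the rack flat on the mat, do not lift or tip it, and leave the other things on the bench where they are.

Things in the scene. Friction and masses are not known exactly. Their poses are not given: they have to be found in the camera images.
- tube_rack: Long green microtube rack on the shaker's mat: 58 mm (x) by 300 mm (y), 36 mm high, tube caps 49 mm above its underside; sides flat and upright. 0.25 to 0.5 kg; its tubes (snapped in tight) fill two thirds of it from its -y end, the heavier one. Origin: centre of its underside; z up, +x towards its rear long side (the one facing the bar, to be brought to it), y along its length.
- rack_rear_left (a point): One end of the rack's rear long side: 150 mm to +y and 29 mm to +x of the rack's origin, 24 mm above its underside (the height of the bar's axis). Axes as the rack's.
- rack_rear_right (a point): The other end of the rack's rear long side: 150 mm to -y and 29 mm to +x of the rack's origin, 24 mm above its underside. Axes as the rack's.
- rear_bar: Round steel cross bar, 20 mm thick, fixed across the platform's rear part. Origin on its axis at mid-length, 24 mm above the mat; y along the bar, x level, square to it, to the platform's rear (away from the rack), z up. Its side facing the rack is at x = -10 mm: a flush rack has its origin at x = -39 mm. 390 mm is free between its clamp blocks (30 by 22 mm); knobs rise 30 mm above its axis.
- shaker: White orbital shaker, off and fixed (platform too), turned up to 66 degrees either way from facing the robot. Origin: centre of its underside on the bench; x to its rear, away from its control panel, z up; axes as the bar's. Platform 340 (x) by 440 mm (y), black rubber mat 110 mm above the origin, open in front; at y = +-206 mm side rails, 20 mm wide, 18 mm above the mat.
- spare_bar: Bystander, leave alone: the front clamp bar, to be fitted later, same as the rear one (434 mm over its blocks), lying on its side on the bench to the robot's right of the shaker, lengthwise away from the robot. Origin on the bar's axis at mid-length, y along it.
- bottle: Bystander, leave alone: white plastic bottle with a screw cap, 70 mm in diameter, 150 mm high, standing on the bench beside the shaker. Origin: centre of its underside.
- small_rack: Bystander, leave alone: short microtube rack, 70 by 110 mm, 49 mm high with its tubes, on the bench beside the shaker. Origin: centre of its underside.
- tip_box: Bystander, leave alone: closed pipette tip box, 86 by 122 mm, 80 mm high, on the bench beside the shaker. Origin: centre of its underside.

How it is judged:
By the outcome, as a careful person would: the job done as asked, in the order asked, and still so for the second after the job is handed in, with the robot touching nothing.
It also fails if it takes over 64 s, if anything falls off the work surface, if the arm or the gripper's body presses on something with over 40 N, if the wrist force passes 120 N, or if a joint passes its speed limit or range.

## Working session

There is one attempt and no reset: what is moved stays moved. The work goes in short steps, each a Python script; the robot and the scene stay as the last script left them, time stands still between calls to the robot, and variables do not carry over. Pictures are saved under pics/ and viewed, and the job is handed in when it is done.

```bash
mkdir -p pics; ls; python3 - <<'E'
from station import *
import cv2,numpy as np
for n in("scene","top"):
    f=grab_frame(n); cv2.imwrite(f"pics/{n}0.png",f["image"][:,:,::-1]); print(n,f["intrinsics"],f["R"],f["t"])
    np.savez(f"{n}0.npz",**f)
print(current_clock(),tcp_to_grasp if not callable(tcp_to_grasp) else tcp_to_grasp(),current_tool_rot())
E
```

```text
pics
scene [[554.30880218   0.         316.41991564]
 [  0.         554.30880218 243.76289972]
 [  0.           0.           1.        ]] [[ 0.48689183  0.873282   -0.01774553]
 [ 0.51189974 -0.30174974 -0.80430451]
 [-0.70773936  0.38252536 -0.59395231]] [-0.22436626 -0.21747447  1.89038265]
top [[459.44539143   0.         321.71196008]
 [  0.         459.44539143 241.24558456]
 [  0.           0.           1.        ]] [[ 0.00931978 -0.99989286  0.01128767]
 [-0.99578551 -0.01031027 -0.09113128]
 [ 0.09123789 -0.01039077 -0.99577491]] [-0.05612904  0.56942821  1.53291645]
0.1 -0.0187 [-2.62986588e+00  1.71706954e+00  2.27177538e-03]
```

View pics/scene0.png

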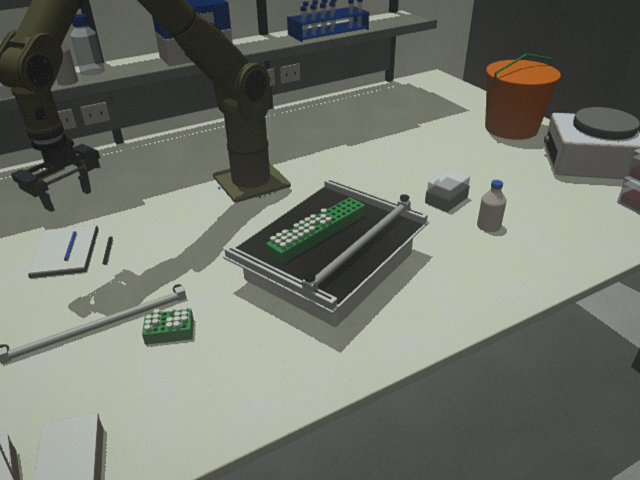

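View pics/top0.png

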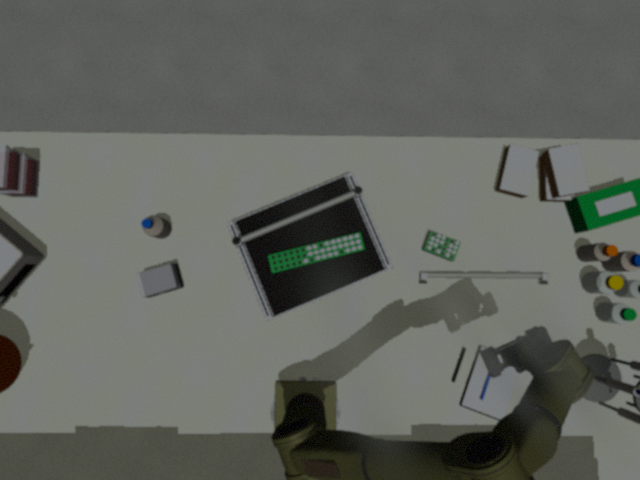

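The scene view shows the shaker in mid-bench with its bar at px (310,285)–(405,200) and the rack in front of it. In the top view the bar runs (237,240)–(358,190), and the rack runs (268,262)–(362,243), turned relative to the bar. Next I'll get rough positions from the top view, then look with the wrist camera.

```bash
cat > h.py <<'E'
import numpy as np, cv2
from scipy.spatial.transform import Rotation as Ro
def ray(f,uv,pose=None):
    K=f["intrinsics"]; d=np.linalg.inv(K)@np.array([uv[0],uv[1],1.])
    if pose is None:
        R=f["R"];t=f["t"]; return -R.T@t, R.T@d
    p,r=pose; R=Ro.from_rotvec(r).as_matrix(); T=f["tool_from_camera"]
    return R@T[:3,3]+p, R@(T[:3,:3]@d)
def onz(f,uv,z,pose=None):
    o,d=ray(f,uv,pose); return o+d*(z-o[2])/d[2]
def two(o1,d1,o2,d2):
    A=np.stack([d1,-d2],1); s=np.linalg.lstsq(A,o2-o1,rcond=None)[0]
    a=o1+s[0]*d1;b=o2+s[1]*d2; return (a+b)/2,np.linalg.norm(a-b)
def toolrot(yaw):
    # tool z down, tool x at world yaw
    c,s=np.cos(yaw),np.sin(yaw)
    return Ro.from_matrix(np.array([[c,s,0],[s,-c,0],[0,0,-1.]])).as_rotvec()
E
python3 - <<'E'
from h import *
import cv2
f=dict(np.load("top0.npz"));im=f["image"]
for uv,z in [((237,240),.16),((358,190),.16),((268,262),.146),((362,243),.146),((345,175),.12),((390,265),.12),((270,315),.12)]:
    print(uv,onz(f,uv,z).round(3))
cv2.imwrite("pics/topz.png",cv2.resize(im[150:340,210:420,::-1],None,fx=3.8,fy=3,interpolation=2))
from station import *
g=grab_frame("wrist");print(g["tool_from_camera"].round(4),g["intrinsics"].round(1))
E
```

```text
(237, 240) [0.559 0.213 0.16 ]
(358, 190) [ 0.72  -0.161  0.16 ]
(268, 262) [0.492 0.117 0.146]
(362, 243) [ 0.555 -0.176  0.146]
(345, 175) [ 0.777 -0.123  0.12 ]
(390, 265) [ 0.488 -0.267  0.12 ]
(270, 315) [0.327 0.111 0.12 ]
[[ 1.000e+00 -1.000e-04  2.000e-04  0.000e+00]
 [ 0.000e+00  9.549e-01  2.970e-01 -7.600e-02]
 [-2.000e-04 -2.970e-01  9.549e-01 -1.463e-01]
 [ 0.000e+00  0.000e+00  0.000e+00  1.000e+00]] [[418.6   0.  321.1]
 [  0.  418.6 245.6]
 [  0.    0.    1. ]]
```

View pics/topz.png

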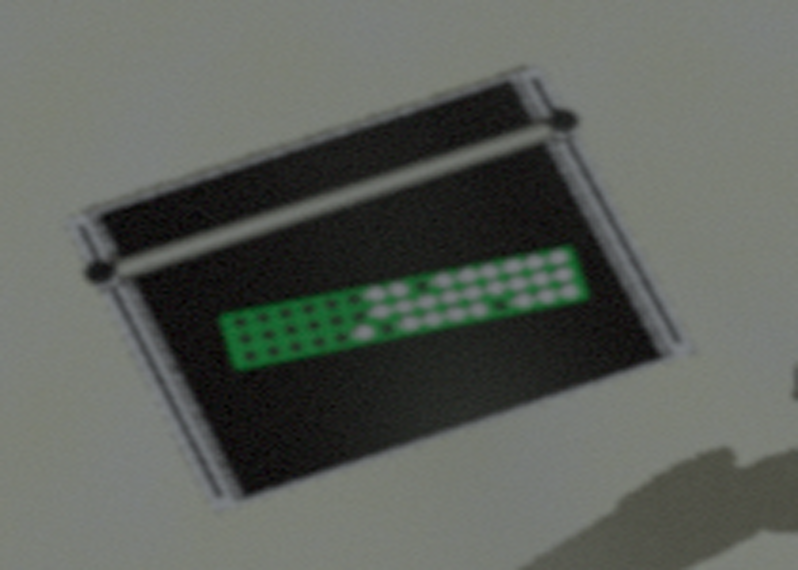

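The zoom confirms it: the rack is about 11° off the bar's direction and roughly centred along it. I'll take two wrist views for accuracy.

```bash
python3 - <<'E'
from h import *
from station import *
B=np.array([.640,.026]);ex=np.array([.918,.395]);ex/=np.linalg.norm(ex);ey=np.array([-ex[1],ex[0]])
yaw=np.arctan2(ey[1],ey[0]); r=toolrot(yaw)
print(np.degrees(yaw))
for i,(a,b) in enumerate([(-.07,.03),(-.13,-.04)]):
    p=np.r_[B+a*ex+b*ey,.40]
    q=ik(p,r); print(None if q is None else np.round(q,2))
    movep(p,r); hold(.3)
    pose=(current_ee_pos(),current_tool_rot()); g=grab_frame("wrist")
    cv2.imwrite(f"pics/w{i}.png",g["image"][:,:,::-1]); np.savez(f"w{i}.npz",p=pose[0],r=pose[1],**g)
    print(pose,current_clock(),current_wrist_force())
E
```

```text
113.28139870387481
[ 0.46  0.62 -1.11  1.48  0.56  1.38  1.31]
(array([0.56388372, 0.02558861, 0.3999349 ]), array([-1.72831916e+00, -2.62340454e+00,  1.40335986e-04])) 2.9667 [ 0.82421608 -0.26980681 -0.63753241]
[ 0.67  0.59 -1.14  1.55  0.55  1.36  1.45]
(array([ 0.5365851 , -0.0607992 ,  0.40014621]), array([1.72448626e+00, 2.62595406e+00, 9.09605568e-04])) 3.775 [-0.52156757 -0.29569237  0.19806405]
```

View pics/w0.png

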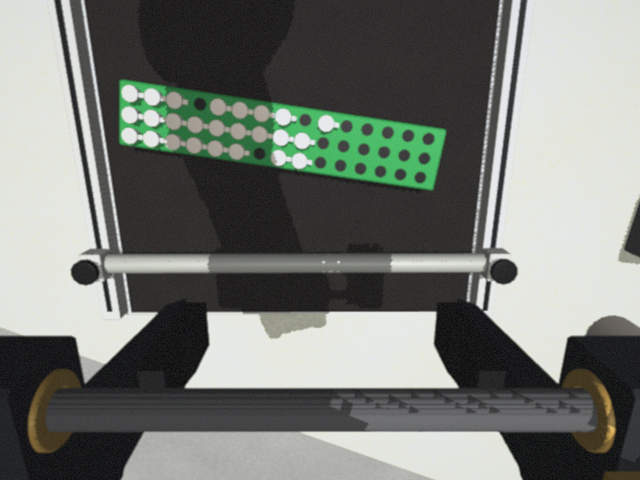

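View pics/w1.png

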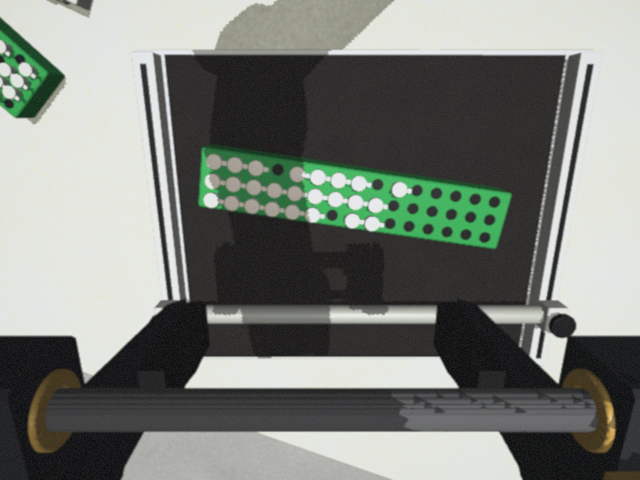

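View w0 shows the rack's corners near (120,80), (445,128), (434,190) and (120,145), with the bar at row ~263 from columns 105 to 485. In w1 the rack spans (203,148)–(510,245), with the bar at row ~314. Now I'll extract these to sub-pixel and triangulate.

```bash
cat > meas.py <<'E'
from h import *
def green_quad(im,minA=4000):
    hsv=cv2.cvtColor(im,cv2.COLOR_RGB2HSV)
    m=cv2.inRange(hsv,(50,90,40),(85,255,255))
    m=cv2.morphologyEx(m,cv2.MORPH_CLOSE,np.ones((17,17)))
    cs,_=cv2.findContours(m,cv2.RETR_EXTERNAL,cv2.CHAIN_APPROX_NONE)
    c=max(cs,key=cv2.contourArea)
    box=cv2.boxPoints(cv2.minAreaRect(c))
    # fit each side by line, intersect
    pts=c[:,0,:].astype(float); L=[]
    for i in range(4):
        a,b=box[i],box[(i+1)%4]; n=np.linalg.norm(b-a); d=(b-a)/n
        s=(pts-a)@d; e=np.abs((pts-a)@np.array([-d[1],d[0]]))
        sel=pts[(s>.12*n)&(s<.88*n)&(e<9)]
        v=cv2.fitLine(sel.astype(np.float32),cv2.DIST_HUBER,0,.01,.01).ravel()
        L.append(np.cross([v[2],v[3],1],[v[2]+v[0],v[3]+v[1],1]))
    q=[]
    for i in range(4):
        x=np.cross(L[i-1],L[i]); q.append(x[:2]/x[2])
    return np.array(q),m
E
python3 - <<'E'
from meas import *
Q=[];F=[]
for i in (0,1):
    f=dict(np.load(f"w{i}.npz")); F.append((f,(f["p"],f["r"])))
    q,m=green_quad(f["image"]); q=q[np.argsort(q[:,0])]
    q=np.r_[q[:2][np.argsort(q[:2,1])],q[2:][np.argsort(q[2:,1])]] # Lfront,Lrear,Rfront,Rrear
    print(q.round(1).tolist()); Q.append(q)
P=[]
for k in range(4):
    X,e=two(*ray(F[0][0],Q[0][k],F[0][1]),*ray(F[1][0],Q[1][k],F[1][1])); print("tri",X.round(4),round(e,4))
    a=[onz(F[i][0],Q[i][k],.146,F[i][1]) for i in(0,1)]; print("  plane",a[0].round(4),a[1].round(4)); P.append(a)
for i in (0,1):
    im=F[i][0]["image"]
    cols=range(120,475,50) if i==0 else (250,300,350,400,430,520)
    for c in cols:
        g=cv2.cvtColor(im,cv2.COLOR_RGB2GRAY)[:,c].astype(int)
        r0,r1=(240,285) if i==0 else (295,335)
        print(i,c,g[r0:r1].tolist())
E
```

```text
[[119.0, 78.4], [119.0, 144.2], [446.8, 128.7], [432.5, 190.6]]
[[201.7, 142.6], [197.4, 205.5], [513.0, 189.8], [495.7, 249.0]]
tri [ 0.5345 -0.1864  0.1372] 0.0025
  plane [ 0.5347 -0.183   0.146 ] [ 0.5318 -0.184   0.146 ]
tri [ 0.5914 -0.1696  0.142 ] 0.0001
  plane [ 0.5904 -0.168   0.146 ] [ 0.5901 -0.1688  0.146 ]
tri [0.4558 0.1084 0.1381] 0.0024
  plane [0.4576 0.1058 0.146 ] [0.4549 0.1049 0.146 ]
tri [0.5138 0.1212 0.1442] 0.0002
  plane [0.5138 0.1206 0.146 ] [0.5135 0.1203 0.146 ]
0 120 [147, 168, 193, 201, 208, 211, 207, 204, 207, 196, 183, 157, 134, 115, 105, 122, 143, 159, 175, 185, 188, 196, 202, 206, 208, 210, 206, 200, 195, 187, 175, 161, 134, 99, 84, 81, 83, 85, 84, 86, 82, 82, 80, 87, 81]
0 170 [49, 50, 48, 47, 49, 50, 49, 51, 45, 48, 43, 44, 35, 57, 100, 126, 146, 160, 175, 186, 191, 197, 206, 214, 214, 212, 208, 200, 196, 188, 175, 158, 119, 73, 45, 46, 52, 46, 46, 48, 49, 44, 45, 44, 48]
0 220 [39, 35, 41, 37, 38, 46, 48, 42, 36, 31, 38, 32, 35, 54, 71, 88, 96, 101, 108, 117, 115, 121, 125, 129, 132, 129, 127, 123, 120, 119, 115, 107, 83, 45, 35, 33, 33, 33, 3
[... 1455 characters left out ...]
, 37, 37, 61, 80, 87, 113, 152, 176, 187, 197, 216, 229, 233, 228, 222, 210, 202, 193, 182, 164, 115, 63, 49, 47, 47, 51, 44, 49, 48, 44, 44, 47]
1 400 [41, 45, 48, 48, 46, 41, 31, 32, 31, 44, 78, 106, 128, 145, 163, 175, 188, 197, 214, 227, 230, 226, 219, 210, 200, 192, 182, 162, 114, 66, 48, 48, 46, 48, 45, 50, 47, 48, 47, 48]
1 430 [46, 47, 50, 51, 44, 45, 40, 39, 34, 45, 77, 111, 131, 147, 163, 175, 184, 196, 209, 222, 226, 224, 218, 207, 199, 193, 182, 162, 113, 69, 45, 48, 38, 46, 47, 48, 45, 44, 46, 52]
1 520 [48, 50, 46, 52, 52, 48, 38, 37, 25, 45, 77, 103, 125, 144, 161, 171, 185, 192, 199, 207, 213, 212, 210, 204, 199, 190, 180, 161, 115, 64, 47, 47, 50, 55, 61, 58, 56, 66, 77, 81]
```

```bash
python3 - <<'E'
from meas import *
W=[];
for i in (0,1):
    f=dict(np.load(f"w{i}.npz")); pose=(f["p"],f["r"])
    g=cv2.cvtColor(f["image"],cv2.COLOR_RGB2GRAY).astype(float)
    cols=range(150,450,10) if i==0 else [*range(220,430,10),500,510,520]
    r0,r1=(248,278) if i==0 else (299,330)
    pts=[]
    for c in cols:
        s=g[r0:r1,c]; lo=min(s[:3].mean(),s[-3:].mean());th=lo+25
        k=np.where(s>th)[0]; pts.append((c,r0+(k[0]+k[-1])/2))
    v=cv2.fitLine(np.array(pts,np.float32),cv2.DIST_HUBER,0,.01,.01).ravel()
    a=v[2:]-v[:2]*100;b=v[2:]+v[:2]*100
    A,Bp=onz(f,a,.134,pose),onz(f,b,.134,pose); d=(Bp-A)/np.linalg.norm(Bp-A)
    print(i,v,"A",A.round(4),"yaw_y",np.degrees(np.arctan2(d[1],d[0])).round(2))
    W.append((f,pose,v,A,d))
# height: planes of both views
n=[]
for f,pose,v,A,d in W:
    o,r1=ray(f,v[2:]-100*v[:2],pose);_,r2=ray(f,v[2:]+100*v[:2],pose); k=np.cross(r1,r2);k/=np.linalg.norm(k); n.append((k,k@o))
x=np.linalg.solve([n[0][0],n[1][0],W[0][4]],[n[0][1],n[1][1],W[0][4]@W[0][3]]);print("bar pt tri",x.round(4))
# knobs
for i,uvs in ((0,[(85,271),(503,271)]),(1,[(562,325)])):
    f,pose=W[i][:2]
    for uv in uvs: print(i,uv,onz(f,uv,.164,pose).round(4))
print(two(*ray(W[0][0],(503,271),W[0][1]),*ray(W[1][0],(562,325),W[1][1])))
f=W[0][0]; im=f["image"][225:300,:,::-1]
o=np.vstack([cv2.resize(im[:,60:140],None,fx=7,fy=3.9),cv2.resize(im[:,450:530],None,fx=7,fy=3.9)])
cv2.imwrite("pics/ends.png",o)
E
```

```text
0 [ 9.9999326e-01 -3.6725854e-03  2.7900000e+02  2.6304999e+02] A [ 0.6871 -0.0834  0.134 ] yaw_y 113.47
1 [ 9.9999964e-01 -8.1361347e-04  3.4000000e+02  3.1410001e+02] A [ 0.6901 -0.0906  0.134 ] yaw_y 113.46
bar pt tri [ 0.6872 -0.0834  0.1337]
0 (85, 271) [ 0.7166 -0.1596  0.164 ]
0 (503, 271) [0.5557 0.2149 0.164 ]
1 (562, 325) [0.555  0.2143 0.164 ]
(array([0.55606273, 0.21711222, 0.1603459 ]), np.float64(0.00048613944285661793))
```

View pics/ends.png

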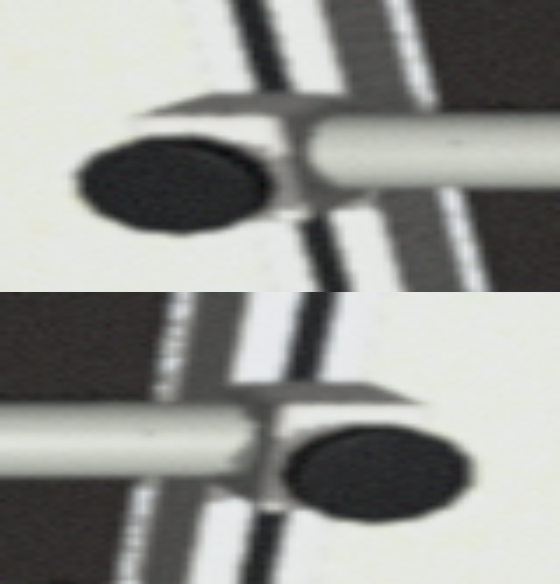

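The bar's axis sits at z=0.1337, with centre ≈(0.637,0.029) and yaw 23.5°. In the bar frame the rack is at about (-129, -9.5) mm, turned -8.6°. The plan:
1. Grip the rack across its width and slide it on the mat to square and centred, about 37 mm short of the bar.
2. Release it and push it home from the front with the two opened fingers.

```bash
cat > geo.py <<'E'
from h import *
th=np.radians(23.47); ex=np.array([np.cos(th),np.sin(th)]);ey=np.array([-ex[1],ex[0]])
B=.597*ex-.228*ey
def bw(x,y): return B+x*ex+y*ey
E
cat > log.py <<'E'
E
python3 - <<'E'
from geo import *
from station import *
ry=np.radians(14.87); rx=np.array([np.cos(ry),np.sin(ry)]); rl=np.array([-rx[1],rx[0]])
C=np.array([.524,-.0314]); oy=-.02
g=C+oy*rl; tgt=bw(-.076,oy)
best=None
for k in (0,np.pi):
    qs=[ik(np.r_[p,z],toolrot(a+k)) for p,a,z in((g,ry,.25),(g,ry,.118),(tgt,th,.118))]
    print(k,[None if q is None else np.round(q,2) for q in qs])
    if all(q is not None for q in qs):
        s=max(abs(q-current_joint_positions()).max() for q in qs)
        if best is None or s<best[0]: best=(s,k)
k=best[1]; print(best)
movep(np.r_[g,.25],toolrot(ry+k))
move_linear(np.r_[g,.13],speed=.12); print("down",current_wrist_force().round(1))
move_linear(np.r_[g,.118],speed=.04); print("down",current_wrist_force().round(1),current_ee_pos(),g)
pose=(current_ee_pos(),current_tool_rot()); f=grab_frame("wrist"); cv2.imwrite("pics/pre.png",f["image"][:,:,::-1])
f=grab_frame("scene"); cv2.imwrite("pics/pre_s.png",cv2.resize(f["image"][150:330,180:460,::-1],None,fx=2.8,fy=2.8))
print(current_clock())
np.save("k.npy",k)
E
```

```text
0 [array([ 0.37,  0.6 , -0.59,  1.82,  0.43,  0.85, -0.17]), array([ 0.27,  0.78, -0.43,  1.94,  0.6 ,  0.55, -0.32]), array([ 0.24,  0.83, -0.49,  1.81,  0.61,  0.66, -0.2 ])]
3.141592653589793 [array([ 0.71,  0.9 , -1.38,  1.81,  0.93,  1.27,  2.47]), array([ 0.63,  1.04, -1.17,  1.93,  1.14,  1.06,  2.33]), array([ 0.56,  1.1 , -1.22,  1.79,  1.15,  1.16,  2.49])]
(np.float64(1.045611652864416), 3.141592653589793)
down [-0.5 -0.5 -0.1]
down [ 0.3 -1.2 -0.7] [ 0.52897296 -0.05073198  0.11778237] [ 0.52913254 -0.05073021]
6.4333
```

View pics/pre.png

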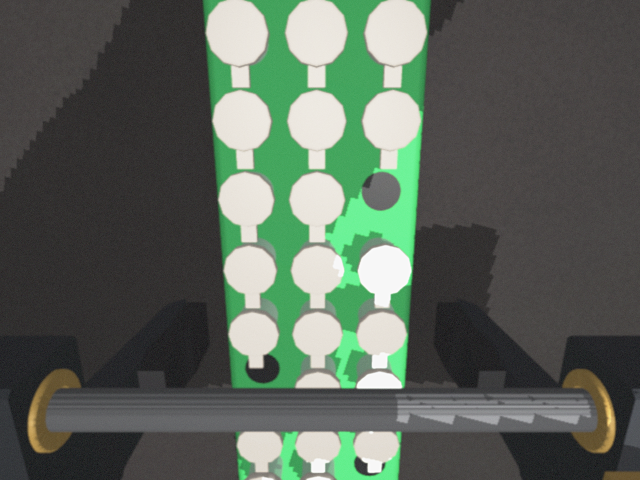

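View pics/pre_s.png

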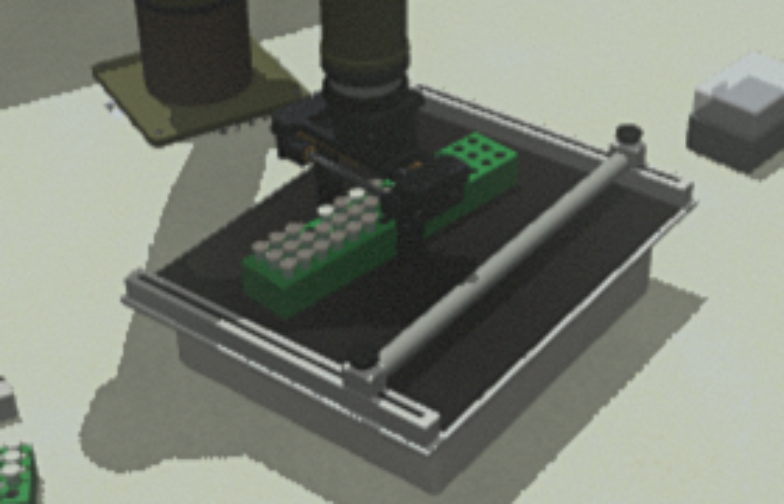

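The fingers straddle the rack evenly and parallel to its sides (rack between columns ~235 and 405, fingers at ~207 and ~435). Now I'll grip and slide.

```bash
python3 - <<'E'
from geo import *
from station import *
k=float(np.load("k.npy"))
print("w",grip(.05),current_gripper_width(),current_wrist_force().round(1),current_ee_pos().round(4))
z=current_ee_pos()[2]
tgt=bw(-.076,-.02)
move_linear(np.r_[tgt,.118],toolrot(th+k),speed=.03)
print(current_ee_pos().round(4),tgt,current_wrist_force().round(1),current_wrist_torque().round(2))
grip(.073); print(current_gripper_width(),current_wrist_force().round(1),current_clock())
move_linear(np.r_[tgt,.20],speed=.1)
# back and up for view of everything
a=toolrot(th+np.pi/2); p=np.r_[bw(-.085,.03),.40]
movep(p,a);hold(.3)
P=(current_ee_pos(),current_tool_rot()); f=grab_frame("wrist"); cv2.imwrite("pics/w2.png",f["image"][:,:,::-1]); np.savez("w2.npz",p=P[0],r=P[1],**f)
print(current_clock())
E
```

```text
w False 0.05764320781318413 [ 2.  -0.4  0.2] [ 0.5294 -0.0507  0.1181]
[ 0.5742 -0.0226  0.1182] [ 0.57666768 -0.01998458] [-7.8 -6.3  9.9] [-1.03  1.45 -0.18]
0.07324407722118187 [ 0.3 -0.4  0.7] 9.45
11.925
```

View pics/w2.png

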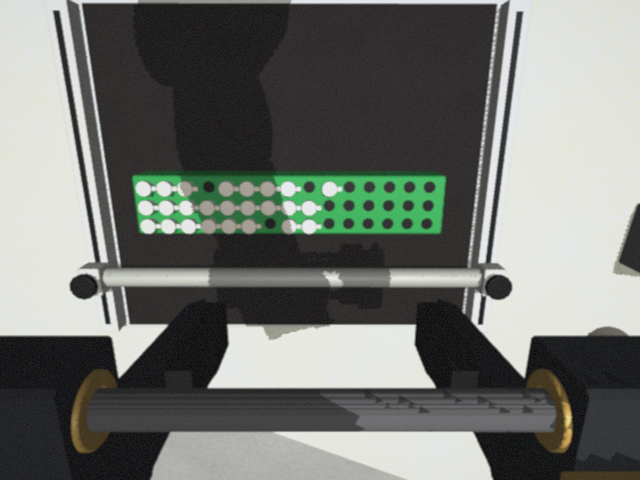

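The rack now looks parallel to the bar (rear edge row ~233, bar row ~277) and roughly centred (columns 140–443 against 105–480). I'll measure it.

```bash
cat > chk.py <<'E'
import sys
from meas import *; from geo import *
f=dict(np.load(sys.argv[1])); pose=(f["p"],f["r"])
q,m=green_quad(f["image"]); print(q.round(1).tolist())
hsv=cv2.cvtColor(f["image"],cv2.COLOR_RGB2HSV)
for c in q:
    X=onz(f,c,.146,pose)[:2]-B; print("corner bar-frame",(X@ex*1e3).round(1),(X@ey*1e3).round(1))
m=cv2.inRange(f["image"],(0,0,0),(45,45,45))
for lo in((60,255,115,310),(470,255,530,310)):
    s=f["image"][lo[1]:lo[3],lo[0]:lo[2]].max(2); mm=(s<75).astype(np.uint8)
    mm=cv2.morphologyEx(mm,cv2.MORPH_OPEN,np.ones((11,11)))
    n,_,st,ce=cv2.connectedComponentsWithStats(mm); i=1+np.argmax(st[1:,4]); uv=ce[i]+lo[:2]
    X=onz(f,uv,.164,pose)[:2]-B; print("knob",uv.round(1),st[i],(X@ex*1e3).round(1),(X@ey*1e3).round(1))
E
python3 chk.py w2.npz
```

```text
[[138.9, 233.0], [130.6, 171.0], [446.5, 171.0], [440.7, 233.0]]
corner bar-frame -51.8 -150.7
corner bar-frame -112.7 -150.6
corner bar-frame -112.7 148.6
corner bar-frame -51.8 148.3
knob [ 83.6 286. ] [ 12  21  24  21 453] -2.7 -204.0
knob [497.9 286.9] [ 17  22  23  21 434] -1.7 204.1
```

Centred within about 1 mm, yaw ≈0, with about 42 mm to go. Next I'll push from the front with both opened fingers, stepping under force feedback.

```bash
cat > push.py <<'E'
from geo import *
from station import *
a=toolrot(th+np.pi/2); yy=-.008
grip(.088)
movep(np.r_[bw(-.150,yy),.20],a)
move_linear(np.r_[bw(-.150,yy),.118],speed=.08)
print("at",current_ee_pos().round(4),current_wrist_force().round(1),current_clock())
F0=current_wrist_force()
move_linear(np.r_[bw(-.126,yy),.118],speed=.05)
x=-.126
while x<-.055:
    x+=.002
    move_linear(np.r_[bw(x,yy),.118],speed=.02)
    hold(.05)
    F=current_wrist_force()-F0; fx=F[:2]@ex; e=current_ee_pos()[:2]-B
    print(round(x*1e3),(e@ex*1e3).round(1),(e@ey*1e3).round(1),"F",fx.round(1),(F[:2]@ey).round(1),F[2].round(1),"T",current_wrist_torque().round(2))
    if fx<-16: break
    if current_clock()>45: break
print(current_clock())
P=(current_ee_pos(),current_tool_rot()); f=grab_frame("wrist"); cv2.imwrite("pics/w3.png",f["image"][:,:,::-1]); np.savez("w3.npz",p=P[0],r=P[1],**f)
f=grab_frame("scene"); cv2.imwrite("pics/s3.png",cv2.resize(f["image"][150:330,180:460,::-1],None,fx=2.8,fy=2.8))
E
python3 push.py
```

```text
at [ 0.5043 -0.0383  0.1184] [ 0.9 -1.  -0.7] 14.375
-124 -124.1 -8.1 F 0.0 1.4 0.7 T [ 0.12 -0.16 -0.01]
-122 -121.9 -8.0 F -0.5 0.9 -0.0 T [ 0.16 -0.13  0.03]
-120 -119.9 -8.0 F -1.3 1.2 0.5 T [ 0.09 -0.1   0.06]
-118 -118.3 -8.1 F -2.0 0.6 0.7 T [-0.05 -0.01 -0.03]
-116 -118.0 -8.1 F -5.9 1.9 4.0 T [-0.29  0.78  0.03]
-114 -114.9 -8.1 F -3.1 0.6 0.5 T [-0.31  0.42  0.01]
-112 -111.7 -8.0 F -2.8 1.6 -1.1 T [-0.13  0.25 -0.08]
-110 -109.7 -7.9 F -2.5 2.1 -1.0 T [-0.1   0.23  0.01]
-108 -107.7 -7.9 F -2.4 2.0 -0.1 T [-0.02  0.22 -0.01]
-106 -105.8 -7.9 F -1.8 1.3 -1.4 T [-0.08  0.28  0.05]
-104 -103.8 -8.0 F -1.2 2.0 -0.2 T [-0.1   0.29 -0.02]
-102 -101.8 -8.0 F -2.1 1.4 1.0 T [-0.04  0.26  0.03]
-100 -99.8 -8.0 F -3.3 1.6 0.9 T [-0.13  0.26 -0.02]
-98 -97.8 -8.0 F -1.9 2.0 0.4 T [-0.14  0.34  0.04]
-96 -95.8 -8.0 F -2.9 1.4 0.6 T [-0.12  0.3  -0.03]
-94 -93.8 -8.0 F -3.1 1.9 -0.4 T [-0.07  0.35  0.09]
-92 -91.8 -8.0 F -1.3 1.8 -0.1 T [-0.12  0.27 -0.02]
-90 -89.8 -8.0 F -2.8 1.5 0.3 T [-0.15  0.34  0.01]
-88 -87.8 -8.0 F -2.0 1.3 0.1 T [-0.11  0.31 -0.04]
-86 -85.8 -8.0 F -3.1 1.0 -0.7 T [-0.16  0.3  -0.02]
-84 -83.8 -8.0 F -3.2 1.2 0.8 T [-0.17  0.27  0.04]
-82 -81.8 -8.0 F -2.3 1.2 -1.1 T [-0.06  0.3   0.03]
-80 -79.8 -8.0 F -1.7 0.9 -0.6 T [-0.08  0.33  0.05]
-78 -78.3 -7.9 F -5.1 2.0 1.3 T [-0.19  0.67 -0.18]
-76 -78.4 -8.0 F -11.1 2.6 6.6 T [-0.5   1.52 -0.11]
-74 -78.4 -8.0 F -13.8 2.6 11.7 T [-0.75  2.37 -0.25]
-72 -78.4 -8.0 F -20.0 3.4 15.3 T [-1.09  3.26 -0.18]
23.1083
```

The rack met the bar with TCP x at -78.4 mm (expected ≈-77 to -78) and the force rose sharply. I'll back straight off and look.

```bash
python3 - <<'E'
from geo import *
from station import *
move_linear(np.r_[bw(-.105,-.008),.118],speed=.04)
move_linear(np.r_[bw(-.15,-.008),.118],speed=.08)
move_linear(np.r_[bw(-.15,-.008),.22],speed=.12)
a=toolrot(th+np.pi/2)
for n,b,c,z in(("w4",-.085,.03,.40),("w5",-.10,-.06,.33),("w6",-.10,.09,.33)):
    movep(np.r_[bw(b,c),z],a);hold(.3)
    P=(current_ee_pos(),current_tool_rot()); f=grab_frame("wrist"); cv2.imwrite(f"pics/{n}.png",f["image"][:,:,::-1]); np.savez(n+".npz",p=P[0],r=P[1],**f)
print(current_clock())
E
python3 chk.py w4.npz
```

```text
28.925
[[136.4, 210.0], [443.8, 210.0], [438.3, 271.0], [144.2, 271.0]]
corner bar-frame -76.0 -150.3
corner bar-frame -75.8 148.8
corner bar-frame -12.4 148.6
corner bar-frame -12.7 -150.7
knob [ 84.  287.1] [ 12  22  25  21 464] -2.6 -203.9
knob [498.2 287.5] [ 17  22  23  22 448] -1.8 203.7
```

View pics/w4.png

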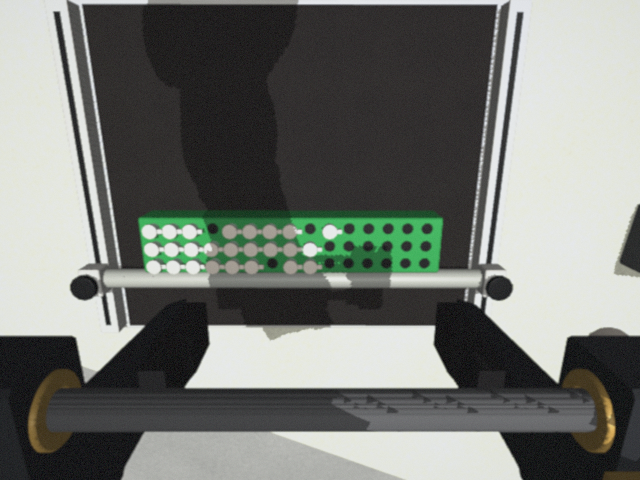

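View pics/w5.png

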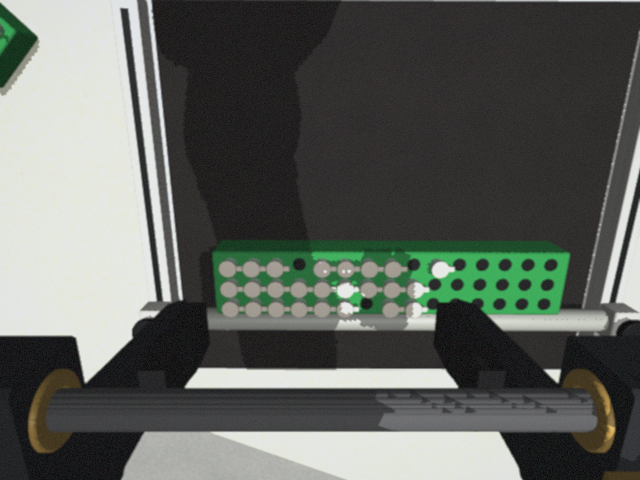

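View pics/w6.png

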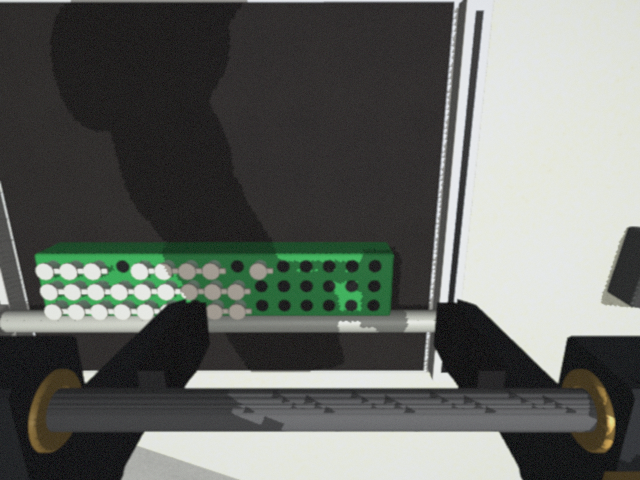

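Wrist view w4 shows the rack against the bar: rear edge row 271 at both ends, columns 144 and 438, and bar-frame x of -12.4 and -12.7 mm. That is equal to 0.3 mm, with a common bias of ~2 mm from the edge and calibration. In w5 and w6 the rack overlaps the bar's edge at both ends with no gap. As a check, I'll make a gentle seating push near the middle with closed fingers, so both ends must take load whatever my yaw error.

```bash
python3 - <<'E'
from geo import *
from station import *
a=toolrot(th+np.pi/2); yy=-.010
grip(0.0)
movep(np.r_[bw(-.130,yy),.20],a)
move_linear(np.r_[bw(-.130,yy),.120],speed=.1)
F0=current_wrist_force(); move_linear(np.r_[bw(-.086,yy),.120],speed=.05); x=-.086
while x<-.066:
    x+=.002
    move_linear(np.r_[bw(x,yy),.120],speed=.02); hold(.05)
    F=current_wrist_force()-F0; fx=F[:2]@ex; e=current_ee_pos()[:2]-B
    print(round(x*1e3),(e@ex*1e3).round(1),(e@ey*1e3).round(1),"F",fx.round(1),(F[:2]@ey).round(1),F[2].round(1))
    if fx<-13: break
move_linear(np.r_[bw(-.13,yy),.120],speed=.06)
move_linear(np.r_[bw(-.13,yy),.22],speed=.12)
movep(np.r_[bw(-.085,.03),.40],a);hold(.3)
P=(current_ee_pos(),current_tool_rot()); f=grab_frame("wrist"); cv2.imwrite("pics/w7.png",f["image"][:,:,::-1]); np.savez("w7.npz",p=P[0],r=P[1],**f)
f=grab_frame("top"); cv2.imwrite("pics/top7.png",f["image"][:,:,::-1])
f=grab_frame("scene"); cv2.imwrite("pics/s7.png",f["image"][:,:,::-1])
print(current_clock())
E
python3 chk.py w7.npz
```

```text
-84 -84.1 -10.0 F -0.0 1.8 -0.1
-82 -82.0 -10.0 F 0.5 1.2 0.7
-80 -79.9 -10.0 F 1.0 1.4 0.3
-78 -78.3 -10.1 F -0.8 1.5 -0.4
-76 -78.3 -10.1 F -5.8 1.5 4.6
-74 -78.3 -10.1 F -10.6 2.7 8.8
-72 -78.3 -10.1 F -14.9 2.2 13.0
38.35
[[136.5, 210.0], [443.8, 210.0], [438.3, 271.0], [144.1, 271.0]]
corner bar-frame -75.9 -150.1
corner bar-frame -75.7 148.8
corner bar-frame -12.4 148.7
corner bar-frame -12.6 -150.7
knob [ 84. 287.] [ 12  22  25  21 464] -2.6 -203.9
knob [498.2 287.5] [ 17  22  23  22 447] -1.8 203.7
```

View pics/w7.png

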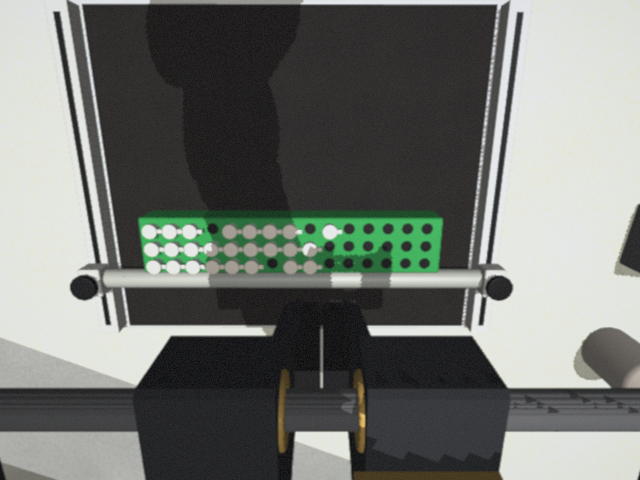

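View pics/s7.png

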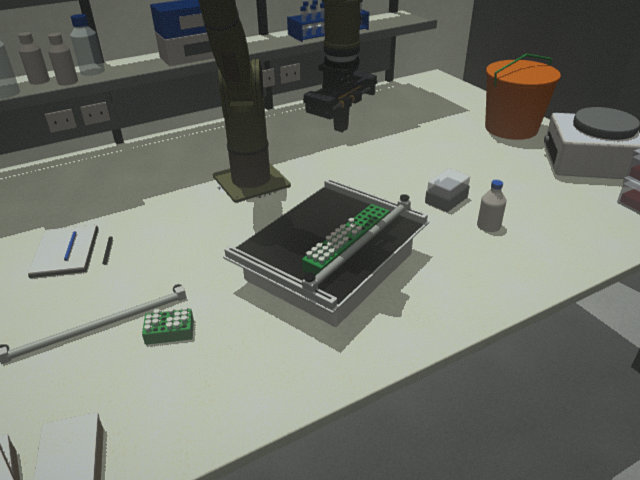

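The second push met hard contact at the same 78.3 mm and nothing shifted. The scene view shows the rack along the bar between its clamps, and the bystanders where they were. Handing in.

```bash
python3 -c "
from station import *
print(current_wrist_force().round(1),current_clock()); print(hand_in())"
```

```text
[-0.  -0.7 -0.7] 38.35
the job is handed in; nothing more can be done
None
```

The rack is flush against the rear bar and centred between the end clamps. I handed the job in at 38.4 s, with the arm clear of everything.

**What I did:** I gripped the rack across its width and slid it on the mat, without lifting, until it was square and centred about 40 mm short of the bar. I then released it and pushed it home from the front with the two open fingers. A second, gentle push near the middle with the fingers closed checked that it was seated.

**Last checks:**
- **Contact:** both pushes stopped hard at the same place (tool tip 78.3–78.4 mm in front of the bar's axis). The force rose to about 20 N on the first and 15 N on the second, and the rack did not move between them.
- **Parallel:** the two rear corners measure level to about 0.2 mm.
- **Centring:** the ends are at -150.7 and +148.7 mm along the bar, so the rack is about 1 mm off the middle.
- **Bystanders:** in the last scene picture they look unmoved. I judged this by eye and did not measure it.

**One disagreement:** the camera puts the rack's rear edge at -12.5 mm instead of the ideal -10 mm, equally at both ends. I put this down to calibration and edge-finding error, since the contact was firm and no gap showed in the pictures.

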